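# Uncouple the jet nozzle from the bench air coupling

## Robot

A 6-joint arm with a two-finger parallel gripper is mounted at the origin on the work surface. World frame = base frame: x ahead of the robot, y to its left, z up, the work surface at z = 0. Lengths are in m, angles in rad, forces in N, time in s.
With the tool pointing down it reaches from about 0.4 to 0.825 m from the base axis. Payload 7 kg.
Tool frame: the origin (TCP) lies between the finger pads; the fingertips stand 8 mm ahead of it and the grasp point (between the pads) lies 11 mm behind it (arm.finger_overhang is the distance from the TCP to the fingertips, in m); z points along the fingers, y is the line along which they close (so a half turn about z gives the same grasp; the last joint's range is limited). The gripper opens to 88 mm and grips with 3 to 60 N. Pads are 19 mm wide; open, the fingers measure 130 mm over their backs; the gripper's body (78 mm by 193 mm) begins 47 mm behind the grasp point.
Start: joints at [-0.943, 0.359, 0.012, 0, -1.224, -0.288], TCP at [0.225, -0.636, 0.235] pointing down, gripper open.
Joint ranges: [-3.07, 3.07], [-1.43, 2.12], [-1.02, 1.25], [-3.03, 1.67], [-3.05, -0], [-3.03, 3.03]. Speed limits (rad/s): [2.39, 2.39, 3.01, 3.14, 3.14, 3.14].

## Interface

Orientations are given as [roll, pitch, yaw] about the fixed x, y, z axes, in that order (R = Rz(yaw) Ry(pitch) Rx(roll)).
In Python, from station import arm gives the robot as it stands.
- The arm moves only by the tool move_arm, never from a script. Its argument "rows" is text: rows parted by semicolons, each of 7 numbers parted by spaces: the turn, a rotation vector about the tool's x, y, z in degrees, then the shift along the tool's x, y, z in m, then the finger opening in m, from 0 to 0.0876. A call has 1 to 8 rows; each row shifts and turns the commanded pose from where the row before left it, along the tool's axes as they then stand; what a row does not reach is not made up. A row lasts 1/8 s, in which the tool goes at most 62.5 mm and 10.7 degrees, less where a joint would pass 70% of its speed; a pose out of reach is approached as far as the arm can. A call is refused whole if a number of a shift passes 0.0625 or a number of a turn 10.7, either way. A call with a gripper value outside its range is refused whole. The fingers move at their own pace and stop on an object; "squeeze" is the grip in N (left out, the last holds). Time passes only in rows, so rows that do not move let the fingers close. It gives the time, the measured TCP pose, the force, the opening and the grip force at its end, in the units of the state.
- arm.get_state(): the state, without advancing time (a new reading comes with each control period).
- arm.grab_frame(name): name is "scene" or "top" or "wrist"; returns (picture, depth): 400x640x3 uint8, blue, green, red; 400x640 float32, m along the optical axis (not along the pixel's ray), 0 where there is no reading.
- arm.camera_model(name): a dict with "mtx" (3x3 intrinsics, pixels), "k1" (the pictures are not rectified: a ray, as slopes to the right and down, at radius r is drawn at 1 + k1 r^2 times it, then the intrinsics apply), "camera_from_world" (4x4, takes a point from world to camera coordinates); the wrist camera has in their place "mount" (4x4, takes a point from camera to tool coordinates, whose origin is the TCP and whose axes are the flange's). Camera axes: x right, y down, z forward; pixel columns grow to the right and rows downward; lengths in m; the calibration is good to about 2 mm. A picture is of the moment at which its call begins: read the wrist's pose just before it. camera_model takes no time and is no camera call.
- arm.job_done(): hands the job in; it is judged then, once.
The state is a dict: "t": time; "q": joint angles; "qd": joint speeds; "joint_efforts": joint torques, N m; "eef_pos": TCP position; "ee_rot": TCP orientation; "force": force on the tool from outside, world axes, zero at the start; "moment": the same for the moment, N m; "width": finger opening in m; "gripper_force": force on a finger pad.
Only numpy, scipy, OpenCV 4.12 (cv2) and the standard library are available. Lean on these libraries where they do the work, as an engineer would, in place of code of your own. Each camera call takes 0.05 s, during which the arm holds its last target. There are 200 camera calls.

## Task

Unplug the small jet nozzle from the quick coupling on the bench air block: push the coupling's finger collar down against its spring, no harder than it needs, until the nozzle is let go and pops up a little, then lift the nozzle right out so that the sleeve snaps forward again. Then set the nozzle gently, upright and fully home, nipple end down, in the hole of the wooden stand. Leave everything else on the bench where it is.

Things in the scene. Friction and masses are not known exactly. Their poses are not given: they have to be found in the camera images.
- nozzle_grip (a point): Grip centre of the loose steel jet nozzle plugged upright in the coupling, 38 mm above its foot, z to the tip. From the foot: nipple 15 mm wide for 12 mm (foot chamfered), locking groove 7 mm, neck 15 mm wide for 7 mm, grip 20 mm wide from 26 to 50 mm, cone to 54 mm. 0.12 kg. Locked: this point is 14 mm above the coupling's mouth. Released: it pops up 7 mm and stays, held lightly.
- nozzle: The same nozzle; origin at the centre of its foot, z up towards the tip. Locked, 24 mm of it is below the coupling's mouth; 17 mm once popped up. A straight pull of a few newtons then takes it out.
- manifold: Air block, aluminium, 90 x 74 x 35 mm, fixed; origin at the centre of its underside, z up. The coupling stands upright on its centre, mouth 85 mm above the origin, 26 mm outside diameter.
- coupling_mouth (a point): Centre of the coupling's mouth. Round it slides a brass sleeve, 33 mm wide, 30 mm long, top edge level with the mouth when forward. On the sleeve is clamped a flat round steel finger collar, 64 mm wide, 5 mm thick; its top is 0 to 14 mm below the sleeve's top edge, different each time and not reported: feel for it. Fingers about 42 mm apart straddle the nozzle and press on it with both tips.
- sleeve (a joint): Sleeve travel in m: 0 = forward (up), grows as it is pushed back (down), 0.0085 = rigid stop. Spring: 4 N to start, 12.5 N at 0.007 where the nozzle is let go, 14 N at the stop; more than 25 N harms the coupling. While the released nozzle is still in, the sleeve stays back near 0.007; with the nozzle out it snaps to 0.
- stand_hole (a point): Centre of the mouth of the upright round hole in the top of the wooden stand: 18 mm in diameter, mouth chamfered 2 mm, 16 mm deep with a flat bottom on which the nozzle's foot rests when home (its grip centre then 22 mm above this point).
- stand: The wooden stand, a fixed block 90 x 90 x 50 mm high; origin at the centre of its underside, z up.
- jar: Small glass jar with a metal lid, 52 mm diameter, 55 mm high, a bystander; origin under its centre.
- wrench: Spanner lying on the bench, 160 mm long along its x axis, a bystander.
- brush: Brush lying on the bench, 180 mm long along its x axis, a bystander.
- tray: Open steel parts tray, 120 x 90 x 30 mm, a bystander; origin under its centre.
Mind the look-alikes: they are no part of the job. There is more than one size of the manifold; the job needs the largest.

How it is judged:
By the outcome, as a careful person would: the job done as asked, in the order asked, and still so for the second after the job is handed in, with the robot touching nothing.
It also fails if it takes over 46 s, if anything falls off the work surface, if the arm or the gripper's body presses on something with over 40 N, if the wrist force passes 120 N, or if a joint passes its speed limit or range.

## Working session

There is one attempt and no reset: what is moved stays moved. The work goes in short steps, Python scripts to look and compute and a tool call to move; the robot and the scene stay as the last step left them, time stands still between calls to the robot, and variables do not carry over. Pictures are saved under pics/ and viewed, at most 10 in all, crops included, and the job is handed in when it is done.

Besides the shell and the picture viewer there is one more tool, called after ">>>" as name(argument=value, ...) on one line, values as JSON. move_arm: Moves the arm, as the interface text tells. Its arguments: {"type":"object","properties":{"rows":{"type":"string"},"squeeze":{"type":"number"}},"required":["rows"]}

```bash
ls; mkdir -p pics
cat > h.py <<'E'
import numpy as np, cv2
from station import arm
from scipy.spatial.transform import Rotation as R
def T_tool():
    s=arm.get_state(); T=np.eye(4); T[:3,:3]=R.from_euler('xyz',s['ee_rot']).as_matrix(); T[:3,3]=s['eef_pos']; return T
def grab(n):
    m=arm.camera_model(n)
    W=T_tool()@np.array(m['mount']) if n=='wrist' else np.linalg.inv(np.array(m['camera_from_world']))
    im,d=arm.grab_frame(n); return im,d,np.array(m['mtx']),m['k1'],W
def ray(u,v,K,k1,W):
    xd=np.stack([(np.asarray(u,float)-K[0,2])/K[0,0],(np.asarray(v,float)-K[1,2])/K[1,1]],-1)
    x=xd.copy()
    for _ in range(20): x=xd/(1+k1*(x**2).sum(-1,keepdims=True))
    return np.concatenate([x,np.ones(x.shape[:-1]+(1,))],-1)
def onplane(u,v,z,K,k1,W):
    r=ray(u,v,K,k1,W)@W[:3,:3].T; o=W[:3,3]; return o+r*((z-o[2])/r[...,2])[...,None]
def cloud(d,K,k1,W):
    v,u=np.mgrid[:d.shape[0],:d.shape[1]]
    p=ray(u,v,K,k1,W)*d[...,None]; return p@W[:3,:3].T+W[:3,3]
E
python3 - <<'E'
from h import *
for n in ('top','scene'):
    im,d,K,k1,W=grab(n); cv2.imwrite(f'pics/{n}0.png',im); np.savez(f'{n}0.npz',im=im,d=d,K=K,k1=k1,W=W); print(n,K[0,0],k1,W.round(3).tolist())
print(arm.get_state())
E
```

```text
pics
top 395.3060520123135 -0.0724891092594377 [[0.018, -0.986, 0.164, 0.406], [-1.0, -0.02, -0.014, -0.002], [0.017, -0.164, -0.986, 1.028], [0.0, 0.0, 0.0, 1.0]]
scene 377.19910791633987 -0.013730313435910768 [[0.737, 0.377, -0.561, 1.013], [0.676, -0.415, 0.609, -0.493], [-0.004, -0.828, -0.561, 0.543], [0.0, 0.0, 0.0, 1.0]]
{'t': 0.1, 'q': array([-9.42897208e-01,  3.59328189e-01,  1.11920884e-02, -2.78914420e-04,
       -1.22411685e+00, -2.88087173e-01]), 'qd': array([-0.00074937, -0.00273997,  0.00141657,  0.0022292 ,  0.00021916,
       -0.0011434 ]), 'joint_efforts': array([-2.34384905e-03, -5.84161627e+01,  2.93747878e+01,  7.01560646e+00,
        1.01032850e-02, -6.46753597e-05]), 'eef_pos': array([ 0.22481088, -0.6360316 ,  0.23373146]), 'ee_rot': array([ 3.14012156e+00, -1.62479191e-04, -2.80187555e+00]), 'force': array([-0.35003298,  0.16600412,  0.3653917 ]), 'moment': array([ 0.03486142, -0.01794479, -0.02588026]), 'gripper_force': 0.0, 'width': 0.08782892806731507}
```

View pics/top0.png

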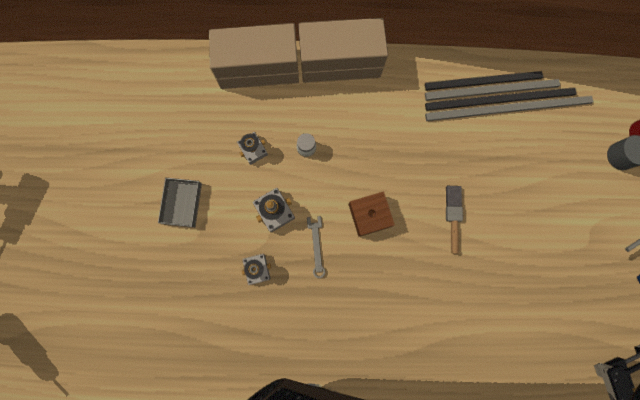

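View pics/scene0.png

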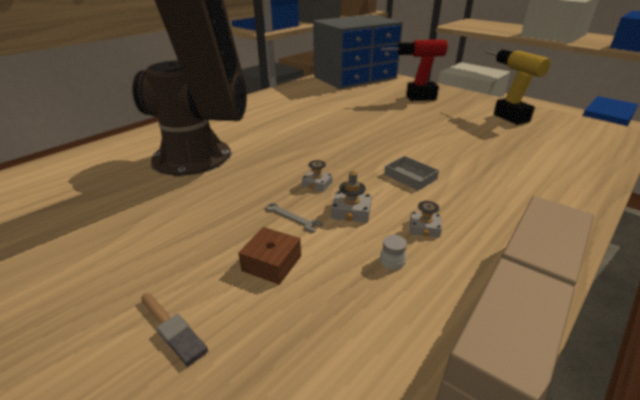

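The largest manifold, with the nozzle in it, is at (273,208) in the top view. The stand hole is at (371,212). The two smaller look-alikes are at (253,147) and (256,268). Next I'll take a rough measurement from depth.

Run:
```python
from h import *
z=np.load('top0.npz'); im,d,K,k1,W=[z[k] for k in('im','d','K','k1','W')]
P=cloud(d,K,k1,W)
def rng(n,u0,u1,v0,v1,zmin,zmax):
    q=P[v0:v1,u0:u1].reshape(-1,3); q=q[(q[:,2]>zmin)&(q[:,2]<zmax)]
    print(n,len(q),((q.min(0)+q.max(0))/2).round(4),q.min(0).round(3),q.max(0).round(3), q.mean(0).round(4))
rng('table',100,150,250,300,-1,1)
for a,b in((.025,.045),(.06,.09),(.09,.13)): rng('man',250,300,183,240,a,b)
rng('stand',340,400,185,245,.04,.06)
rng('stand',340,400,185,245,.01,.2)
print('hole',onplane(371.5,212.5,.05,K,k1,W)); 
rng('jar',290,325,130,165,.03,.1); rng('small',235,275,130,165,.01,.2); rng('small2',240,275,250,290,.01,.2); rng('wrench',300,335,215,285,.004,.05)
# edges of yaw: stand top
for (nm,u0,u1,v0,v1,zl,zh) in(('stand',340,400,185,245,.044,.06),('man',250,300,183,240,.02,.045)):
    q=P[v0:v1,u0:u1].reshape(-1,3); q=q[(q[:,2]>zl)&(q[:,2]<zh)][:,:2].astype(np.float32); print(nm,cv2.minAreaRect(q))
im2=cv2.resize(im[120:300,220:420],None,fx=4,fy=4,interpolation=cv2.INTER_CUBIC)[:600,:800]; cv2.imwrite('pics/crop0.png',im2)
```

```text
table 2491 [ 0.3801  0.4896 -0.0011] [ 0.315  0.418 -0.007] [0.445 0.561 0.005] [ 0.3802  0.4887 -0.0011]
man 532 [0.5541 0.1037 0.0345] [0.499 0.051 0.025] [0.61  0.157 0.044] [0.548  0.0991 0.0337]
man 447 [0.5541 0.1041 0.0749] [0.524 0.073 0.061] [0.584 0.135 0.089] [0.5528 0.1034 0.0738]
man 69 [0.5544 0.1038 0.1059] [0.544 0.095 0.093] [0.565 0.113 0.119] [0.5533 0.1035 0.111 ]
stand 1265 [ 0.5468 -0.1458  0.0475] [ 0.491 -0.202  0.04 ] [ 0.602 -0.09   0.055] [ 0.5469 -0.1452  0.0492]
stand 1375 [ 0.5466 -0.1453  0.0325] [ 0.491 -0.202  0.01 ] [ 0.602 -0.089  0.055] [ 0.5458 -0.1437  0.0475]
hole [ 0.54830689 -0.14422903  0.05      ]
jar 285 [0.7279 0.0254 0.0443] [0.705 0.003 0.03 ] [0.751 0.047 0.058] [0.7258 0.0249 0.0525]
small 595 [0.7199 0.1681 0.0402] [0.679 0.128 0.01 ] [0.761 0.208 0.07 ] [0.7144 0.1653 0.0411]
small2 633 [0.4033 0.1435 0.0398] [0.366 0.108 0.011] [0.441 0.179 0.069] [0.4036 0.1407 0.0418]
wrench 427 [ 0.4567 -0.0136  0.0079] [ 0.368 -0.05   0.004] [0.545 0.023 0.012] [ 0.468  -0.0075  0.0068]
stand ((0.5479166507720947, -0.14572402834892273), (0.0908186286687851, 0.091303251683712), 17.452383041381836)
man ((0.5540733933448792, 0.10427375137805939), (0.09042711555957794, 0.09809526801109314), 32.64421844482422)
```

View pics/crop0.png

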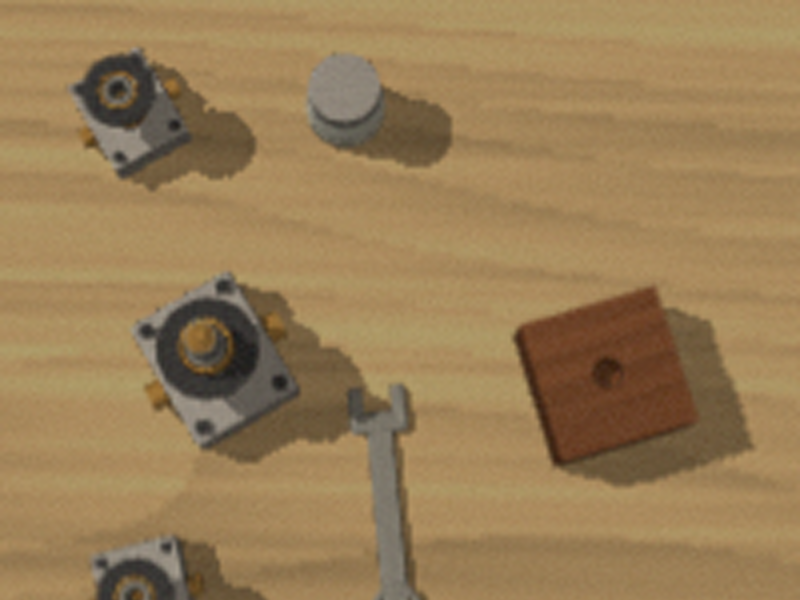

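Nozzle is near (0.554, 0.104) and the hole near (0.548, -0.145). I'll move above the nozzle.

>>> move_arm(rows="0 0 0 -0.04 0.042 0 0.06; 0 0 0 -0.04 0.042 0 0.05; 0 0 0 -0.04 0.042 0 0.042; 0 0 0 -0.04 0.042 0 0.042; 0 0 0 -0.04 0.042 0 0.042; 0 0 0 -0.04 0.042 0 0.042; 0 0 0 -0.04 0.042 0 0.042; 0 0 0 -0.04 0.042 0 0.042")

```text
t: 1.1
eef_pos: [0.4149, -0.2111, 0.2346]
ee_rot: [-3.142, 0.0, -2.802]
force: [0.8, -1.0, -0.1]
width: 0.0419
gripper_force: 0.0
```

>>> move_arm(rows="0 0 0 -0.04 0.042 0 0.042; 0 0 0 -0.04 0.042 0 0.042; 0 0 0 -0.04 0.042 0 0.042; 0 0 0 -0.04 0.042 0 0.042; 0 0 0 -0.04 0.042 0 0.042; 0 0 0 0 0 0 0.042; 0 0 0 0 0 0 0.042")

```text
t: 1.98
eef_pos: [0.5327, 0.0517, 0.234]
ee_rot: [-3.142, -0.001, -2.801]
force: [0.4, -0.2, 0.3]
width: 0.0421
gripper_force: 0.0
```

Run:
```python
from h import *
s=arm.get_state(); print(s['t'],s['eef_pos'],s['ee_rot'],s['force'],s['width'])
im,d,K,k1,W=grab('wrist'); cv2.imwrite('pics/w1.png',im); np.savez('w1.npz',im=im,d=d,K=K,k1=k1,W=W); print(W.round(3))
P=cloud(d,K,k1,W)
for a,b in((.06,.092),(.105,.125)):
    q=P[d>0]; q=q[(q[:,2]>a)&(q[:,2]<b)&(np.hypot(q[:,0]-.554,q[:,1]-.104)<.05)]
    print(len(q),q.min(0) if len(q) else'',q.max(0) if len(q) else'')
```

```text
1.975 [0.53274107 0.05172904 0.2339922 ] [-3.14157169e+00 -1.41806479e-03 -2.80099957e+00] [ 0.44168229 -0.23429308  0.3120849 ] 0.042090518725732246
[[-0.333  0.914  0.23   0.471]
 [ 0.943  0.323  0.082  0.031]
 [ 0.001  0.244 -0.97   0.385]
 [ 0.     0.     0.     1.   ]]
2408 [0.52235256 0.07310805 0.06186065] [0.58455038 0.1358997  0.091895  ]
169 [0.5439131  0.09475152 0.10504638] [0.56308089 0.11062532 0.11503716]
```

View pics/w1.png

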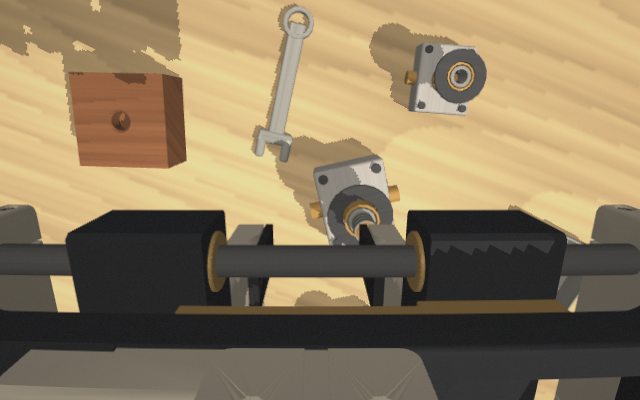

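The wrist view shows the stand hole at (121,120), and the collar around (362,215), partly hidden by the gripper bar. I'll measure the hole and the collar height from this view.

Run:
```python
from h import *
z=np.load('w1.npz'); im,d,K,k1,W=[z[k] for k in('im','d','K','k1','W')]
P=cloud(d,K,k1,W)
r=np.hypot(P[...,0]-.554,P[...,1]-.1043)
m=(d>0)&(r>20e-3)&(r<30e-3)&(P[...,2]>.055)&(P[...,2]<.1); print('collar z',m.sum(),np.percentile(P[m][:,2],[10,50,90]))
m=(d>0)&(P[...,2]>.05)&(P[...,2]<.1)&(r>.024)&(r<.05); q=P[m]; print(cv2.minEnclosingCircle(q[:,:2].astype(np.float32)))
# dark hole blob
g=cv2.cvtColor(im,cv2.COLOR_BGR2GRAY)[100:142,98:145]; print(g.min(),np.median(g))
b=(g<0.62*np.median(g)).astype(np.uint8); n,l,st,c=cv2.connectedComponentsWithStats(b); 
for i in range(1,n): print(st[i],c[i]+[98,100], onplane(*(c[i]+[98,100]),.05,K,k1,W))
m=(P[...,2]>.043)&(P[...,2]<.06)&(d>0); m[:, 250:]=0; q=P[m]; print('standtop',q[:,2].mean(),cv2.minAreaRect(q[:,:2].astype(np.float32)))
print(im[121,105:140].mean(1).astype(int)); print(im[100:142,121].mean(1).astype(int))
```

```text
collar z 1298 [0.07282515 0.07380753 0.07470462]
((0.5540916919708252, 0.10445250570774078), 0.03201664611697197)
49 111.0
[15 21 12  9 51] [118.49019608 126.03921569] [ 0.55180566 -0.14440477  0.05      ]
standtop 0.05042224333132385 ((0.5466993451118469, -0.144484281539917), (0.09049319475889206, 0.09212768077850342), 17.48786163330078)
[ 98  99  98  99  99  99  85  70  68  69  72  71  69  69  59  92  73  73
  71  71  71  73  72  73  73  87 103 102 103 103 100 102 102 102 100]
[103 107 108 110 111 110 109 109 106 103  95  83  77  82 100 110 110 109
 109 101  77  73  73  71  71  63  55  51  53  56  73  85  93 106 110 108
 105 104 104 103 104 104]
```

>>> move_arm(rows="0 0 0 -0.019 0.0213 0 0.042; 0 0 0 -0.019 0.0213 0 0.042; 0 0 0 0 0 0.045 0.042; 0 0 0 0 0 0.045 0.042; 0 0 0 0 0 0 0.042; 0 0 0 0 0 0 0.042")

```text
t: 2.78
eef_pos: [0.5561, 0.1052, 0.1461]
ee_rot: [-3.141, 0.002, -2.801]
force: [0.1, 0.2, 0.6]
width: 0.0421
gripper_force: 0.0
```

Run:
```python
from h import *
z=np.load('w1.npz'); K,k1,W=[z[k] for k in('K','k1','W')]
print('hole',onplane(120.5,121.5,.05,K,k1,W))
im,d,K,k1,W=grab('scene'); P=cloud(d,K,k1,W); 
s=arm.get_state(); print(s['t'],s['eef_pos'],s['ee_rot'],s['force'])
cv2.imwrite('pics/s2.png',cv2.resize(im[120:260,260:440],(720,560),interpolation=cv2.INTER_CUBIC))
```

```text
hole [ 0.54686683 -0.1434167   0.05      ]
2.825 [0.55631418 0.10527971 0.14662721] [-3.14146483e+00  2.87374261e-03 -2.80125440e+00] [-0.01715981  0.24453366  0.23953194]
```

View pics/s2.png

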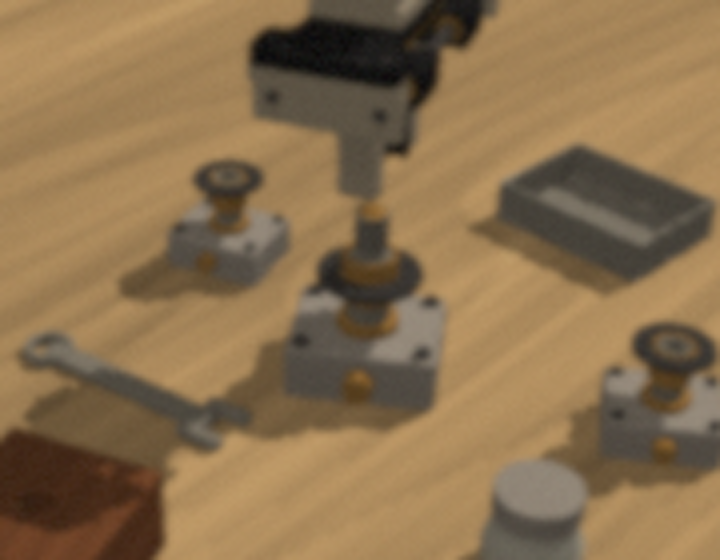

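The open fingers straddle the nozzle tip (372,205), above the collar (370,270). Descending.

>>> move_arm(rows="0 0 0 0.002 0 0.027 0.042; 0 0 0 0 0 0.027 0.042; 0 0 0 0 0 0.003 0.042; 0 0 0 0 0 0 0.042")

```text
t: 3.32
eef_pos: [0.5541, 0.1043, 0.0892]
ee_rot: [3.142, 0.002, -2.802]
force: [0.9, 0.2, -0.4]
width: 0.0422
gripper_force: 0.0
```

>>> move_arm(rows="0 0 0 0 0 0.002 0.042; 0 0 0 0 0 0.001 0.042; 0 0 0 0 0 0 0.042; 0 0 0 0 0 0 0.042")

```text
t: 3.82
eef_pos: [0.5531, 0.1039, 0.0847]
ee_rot: [-3.142, 0.0, -2.802]
force: [-0.5, 0.0, 0.5]
width: 0.0422
gripper_force: 0.0
```

>>> move_arm(rows="0 0 0 0 0 0.002 0.042; 0 0 0 0 0 0 0.042; 0 0 0 0 0 0 0.042")

```text
t: 4.2
eef_pos: [0.553, 0.1038, 0.0825]
ee_rot: [-3.142, -0.0, -2.802]
force: [-0.4, 0.9, 0.8]
width: 0.042
gripper_force: 0.0
```

>>> move_arm(rows="0 0 0 0 0 0.002 0.042; 0 0 0 0 0 0 0.042; 0 0 0 0 0 0 0.042")

```text
t: 4.58
eef_pos: [0.5531, 0.1039, 0.0808]
ee_rot: [-3.142, 0.0, -2.802]
force: [-0.1, 0.7, 2.8]
width: 0.0421
gripper_force: 1.4
```

>>> move_arm(rows="0 0 0 0 0 0.001 0.042; 0 0 0 0 0 0.001 0.042; 0 0 0 0 0 0 0.042; 0 0 0 0 0 0 0.042")

```text
t: 5.08
eef_pos: [0.5532, 0.1039, 0.0789]
ee_rot: [-3.142, 0.001, -2.802]
force: [-1.3, 0.2, 5.5]
width: 0.0417
gripper_force: 2.7
```

>>> move_arm(rows="0 0 0 0 0 0.001 0.042; 0 0 0 0 0 0.001 0.042; 0 0 0 0 0 0 0.042; 0 0 0 0 0 0 0.042")

```text
t: 5.58
eef_pos: [0.5532, 0.104, 0.0771]
ee_rot: [-3.142, 0.001, -2.802]
force: [-2.1, 0.4, 7.3]
width: 0.042
gripper_force: 3.8
```

>>> move_arm(rows="0 0 0 0 0 0.001 0.042; 0 0 0 0 0 0.001 0.042; 0 0 0 0 0 0.001 0.042; 0 0 0 0 0 0 0.042; 0 0 0 0 0 0 0.042")

```text
t: 6.2
eef_pos: [0.5532, 0.1039, 0.0744]
ee_rot: [-3.141, 0.001, -2.802]
force: [-2.9, 0.2, 9.9]
width: 0.0421
gripper_force: 5.0
```

>>> move_arm(rows="0 0 0 0 0 0.001 0.042; 0 0 0 0 0 0 0.042; 0 0 0 0 0 0 0.042")

```text
t: 6.58
eef_pos: [0.5533, 0.104, 0.0736]
ee_rot: [-3.141, 0.001, -2.801]
force: [-3.5, -0.2, 11.3]
width: 0.042
gripper_force: 5.9
```

>>> move_arm(rows="0 0 0 0 0 0.0008 0.042; 0 0 0 0 0 0 0.042; 0 0 0 0 0 0 0.042")

```text
t: 6.95
eef_pos: [0.5532, 0.1039, 0.0729]
ee_rot: [-3.141, 0.001, -2.801]
force: [-4.8, 0.1, 12.1]
width: 0.0418
gripper_force: 6.3
```

Run:
```python
from h import *
im,d,K,k1,W=grab('scene'); P=cloud(d,K,k1,W)
r=np.hypot(P[...,0]-.554,P[...,1]-.1043); m=(d>0)&(r<.02)&(P[...,2]>.09)&(P[...,2]<.15)
print(m.sum(),np.sort(P[m][:,2])[-5:]); s=arm.get_state(); print(s['force'],s['eef_pos'])
cv2.imwrite('pics/s3.png',cv2.resize(im[150:230,300:400],(800,600),interpolation=cv2.INTER_CUBIC))
```

```text
0 []
[-3.24471036 -0.11709136 12.83147585] [0.5532116  0.10393983 0.07283515]
```

View pics/s3.png

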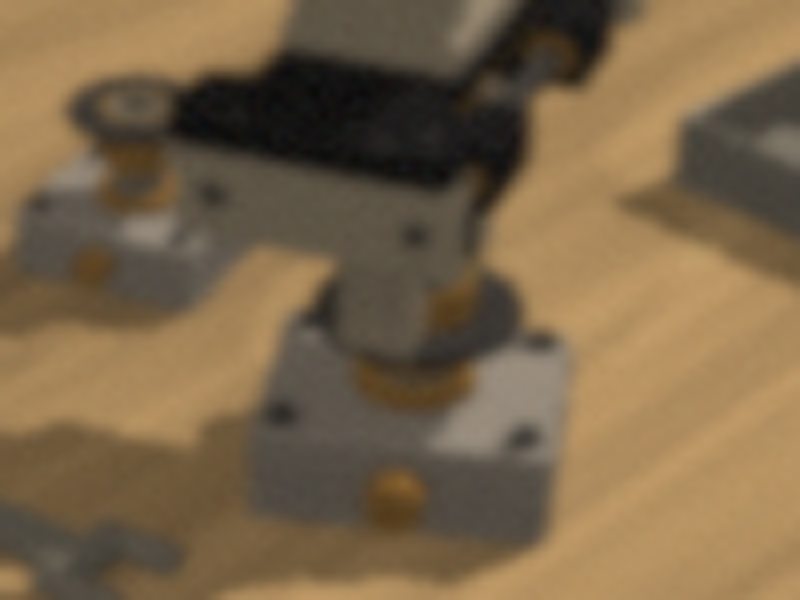

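The finger hides the nozzle in this view. I'll nudge a little further to be sure of release; still well short of the stop.

>>> move_arm(rows="0 0 0 0 0 0.0006 0.042; 0 0 0 0 0 0 0.042; 0 0 0 0 0 0 0.042")

```text
t: 7.38
eef_pos: [0.5532, 0.104, 0.0726]
ee_rot: [-3.141, 0.001, -2.801]
force: [-5.0, 0.5, 16.7]
width: 0.042
gripper_force: 7.9
```

The force jump to 16.7 N suggests the stop. I'll back off; if the nozzle is released, the sleeve stays back and the force drops at once.

>>> move_arm(rows="0 0 0 0 0 -0.0015 0.042; 0 0 0 0 0 -0.0015 0.042; 0 0 0 0 0 0 0.042; 0 0 0 0 0 0 0.042")

```text
t: 7.88
eef_pos: [0.5532, 0.1039, 0.0748]
ee_rot: [-3.142, 0.001, -2.802]
force: [-2.0, 0.1, 8.6]
width: 0.0419
gripper_force: 4.1
```

>>> move_arm(rows="0 0 0 0 0 -0.0015 0.042; 0 0 0 0 0 0 0.042; 0 0 0 0 0 0 0.042")

```text
t: 8.25
eef_pos: [0.5531, 0.1039, 0.0757]
ee_rot: [-3.142, 0.0, -2.802]
force: [-0.2, 0.8, 3.6]
width: 0.0417
gripper_force: 1.6
```

>>> move_arm(rows="0 0 0 0 0 -0.002 0.042; 0 0 0 0 0 0 0.042; 0 0 0 0 0 0 0.042")

```text
t: 8.62
eef_pos: [0.5527, 0.1038, 0.0774]
ee_rot: [3.142, -0.001, -2.802]
force: [0.1, -0.2, -0.0]
width: 0.0421
gripper_force: 0.0
```

Contact is gone where the spring would give about 7 N, so the sleeve is latched back and the nozzle is released. Next: raise to grip height and close.

>>> move_arm(rows="0 0 0 -0.0012 0 -0.01 0.042; 0 0 0 0 0 -0.0095 0.042; 0 0 0 0 0 0 0.042; 0 0 0 0 0 0 0.03; 0 0 0 0 0 0 0.022; 0 0 0 0 0 0 0.02; 0 0 0 0 0 0 0.016; 0 0 0 0 0 0 0.016", squeeze=15)

```text
t: 9.62
eef_pos: [0.554, 0.1042, 0.097]
ee_rot: [-3.142, -0.0, -2.802]
force: [0.5, -0.1, -1.4]
width: 0.0196
gripper_force: 15.0
```

Gripped at 19.6 mm with almost no side force. Now lifting straight.

>>> move_arm(rows="0 0 0 0 0 -0.004 0.014; 0 0 0 0 0 -0.006 0.014; 0 0 0 0 0 -0.01 0.014; 0 0 0 0 0 -0.015 0.014; 0 0 0 0 0 -0.015 0.014; 0 0 0 0 0 0 0.014; 0 0 0 0 0 0 0.014")

```text
t: 10.5
eef_pos: [0.5539, 0.1042, 0.1471]
ee_rot: [3.141, -0.0, -2.802]
force: [-0.3, -0.8, -1.1]
width: 0.0197
gripper_force: 15.0
```

Run:
```python
from h import *
im,d,K,k1,W=grab('scene'); P=cloud(d,K,k1,W); s=arm.get_state(); print(s['force'],s['eef_pos'])
r=np.hypot(P[...,0]-.554,P[...,1]-.1043)
m=(d>0)&(r>.019)&(r<.031)&(P[...,2]>.055)&(P[...,2]<.09); print('collar z',m.sum(),np.percentile(P[m][:,2],[10,50,90]))
# nozzle: points under fingertips
tip=s['eef_pos'][2]-.008
m=(d>0)&(r<.013)&(P[...,2]>.092)&(P[...,2]<tip); print(m.sum(),P[m].min(0),P[m].max(0),tip)
cv2.imwrite('pics/s4.png',cv2.resize(im[130:230,285:420],(800,592),interpolation=cv2.INTER_CUBIC))
```

```text
[-0.14183797 -0.19837371 -1.64905654] [0.55373828 0.10412225 0.14679809]
collar z 157 [0.07160565 0.07335047 0.07448463]
30 [0.55043695 0.09482297 0.11798995] [0.562505   0.10846181 0.13202892] 0.13879809452651093
```

View pics/s4.png

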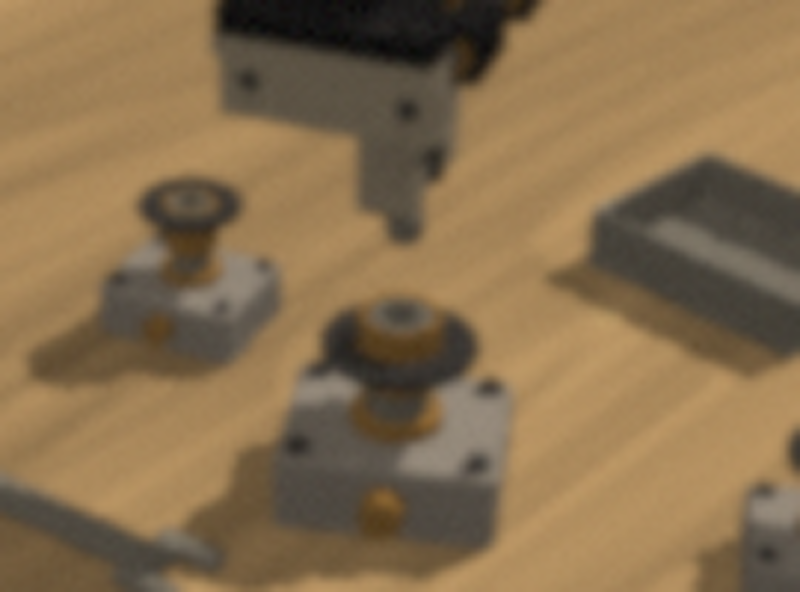

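The nozzle is out at (403,225) and the sleeve is forward again (collar z about 0.0735). I'll move near the stand and take one close look at the hole with the wrist camera.

>>> move_arm(rows="0 0 0 0.0025 -0.045 0 0.014; 0 0 0 0.0025 -0.046 0 0.014; 0 0 0 0.002 -0.046 0 0.014; 0 0 0 0.002 -0.046 0 0.014; 0 0 0 0.002 -0.045 0 0.014; 0 0 0 0 0 0 0.014; 0 0 0 0 0 0 0.014; 0 0 0 0 0 0 0.014")

```text
t: 11.55
eef_pos: [0.6195, -0.1135, 0.147]
ee_rot: [3.141, -0.0, -2.801]
force: [-0.0, 0.3, -1.1]
width: 0.0197
gripper_force: 15.0
```

Run:
```python
from h import *
s=arm.get_state(); print(s['t'],s['eef_pos'],s['ee_rot'])
im,d,K,k1,W=grab('wrist'); np.savez('w2.npz',im=im,d=d,K=K,k1=k1,W=W); cv2.imwrite('pics/w2.png',im)
P=cloud(d,K,k1,W); m=(d>0)&(P[...,2]>.045)&(P[...,2]<.056)&(np.hypot(P[...,0]-.547,P[...,1]+.145)<.07)
q=P[m]; print('top',q[:,2].mean(),cv2.minAreaRect(q[:,:2].astype(np.float32)))
```

```text
11.55 [ 0.61946713 -0.11347512  0.14695407] [ 3.14136161e+00 -4.12535626e-04 -2.80077569e+00]
top 0.0506814001292687 ((0.5467177629470825, -0.1446983516216278), (0.09101497381925583, 0.09025188535451889), 17.355337142944336)
```

View pics/w2.png

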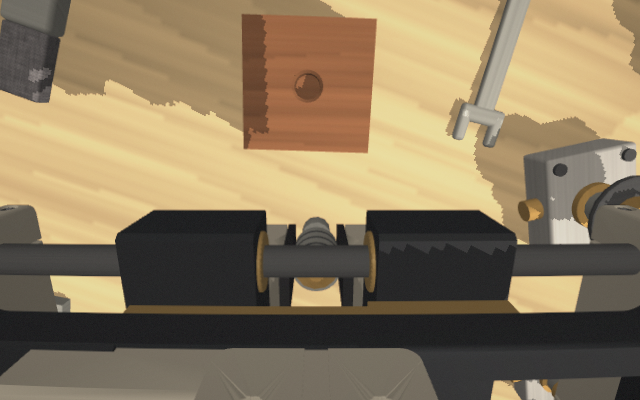

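The hole is at about (308,87), and the held nozzle hangs straight at (316,230).

Run:
```python
from h import *
z=np.load('w2.npz'); im,d,K,k1,W=[z[k] for k in('im','d','K','k1','W')]
g=cv2.GaussianBlur(cv2.cvtColor(im,cv2.COLOR_BGR2GRAY)[60:115,280:340],(3,3),0)
med=np.median(g); b=(g<med-14).astype(np.uint8); n,l,st,c=cv2.connectedComponentsWithStats(b)
for i in range(1,n):
    if st[i][4]>60:
        ys,xs=np.where(l==i); (u,v),r=cv2.minEnclosingCircle(np.stack([xs,ys],1).astype(np.float32)); print(st[i],c[i]+[280,60],u+280,v+60,r)
        x,y,w,h=st[i][:4]; p=onplane(x+w/2-.5+280,y+h/2-.5+60,.05,K,k1,W); print(p)
p=onplane(308.5,87,.05,K,k1,W); print('eye',p)
T=T_tool(); 
for t in (p,np.array([.5475,-.1442,.05])): print((T[:3,:3].T@(t-T[:3,3])).round(4))
```

```text
[ 14  11  30  31 636] [309.39150943  86.24056604] 309.0 86.0 15.524274826049805
[ 0.54654691 -0.14374566  0.05      ]
eye [ 0.54717868 -0.14352553  0.05      ]
[ 0.0783 -0.0042  0.0971]
[ 0.0782 -0.0049  0.0971]
```

>>> move_arm(rows="0 0 0 0.026 -0.0015 0 0.014; 0 0 0 0.026 -0.0015 0 0.014; 0 0 0 0.0265 -0.0016 0 0.014; 0 0 0 0 0 0.025 0.014; 0 0 0 0 0 0.025 0.014; 0 0 0 0 0 0 0.014; 0 0 0 0 0 0 0.014")

```text
t: 12.48
eef_pos: [0.5479, -0.1445, 0.0981]
ee_rot: [-3.141, 0.001, -2.801]
force: [0.1, 0.4, -1.0]
width: 0.0197
gripper_force: 15.0
```

>>> move_arm(rows="0 0 0 0.0006 0 0.005 0.014; 0 0 0 0 0 0.005 0.014; 0 0 0 0 0 0.005 0.014; 0 0 0 0 0 0.003 0.014; 0 0 0 0 0 0 0.014; 0 0 0 0 0 0 0.014")

```text
t: 13.22
eef_pos: [0.5468, -0.1451, 0.0792]
ee_rot: [-3.142, 0.0, -2.802]
force: [-0.4, -0.2, -2.0]
width: 0.0195
gripper_force: 15.0
```

>>> move_arm(rows="0 0 0 0 0 0.003 0.014; 0 0 0 0 0 0.003 0.014; 0 0 0 0 0 0 0.014; 0 0 0 0 0 0 0.014")

```text
t: 13.72
eef_pos: [0.5467, -0.1451, 0.0731]
ee_rot: [-3.142, -0.0, -2.802]
force: [0.1, 0.7, -0.3]
width: 0.0197
gripper_force: 15.0
```

Foot is about 6 mm inside the mouth with only about 1 N. Continuing down.

>>> move_arm(rows="0 0 0 0 0 0.003 0.014; 0 0 0 0 0 0.003 0.014; 0 0 0 0 0 0.001 0.014; 0 0 0 0 0 0 0.014; 0 0 0 0 0 0 0.014")

```text
t: 14.35
eef_pos: [0.5467, -0.1451, 0.0662]
ee_rot: [-3.142, 0.0, -2.802]
force: [-0.5, -0.2, -1.0]
width: 0.0193
gripper_force: 15.0
```

>>> move_arm(rows="0 0 0 0 0 0.001 0.014; 0 0 0 0 0 0.001 0.014; 0 0 0 0 0 0 0.014; 0 0 0 0 0 0 0.014")

```text
t: 14.85
eef_pos: [0.5467, -0.1451, 0.0642]
ee_rot: [3.142, -0.0, -2.802]
force: [-0.6, -0.2, -1.4]
width: 0.0195
gripper_force: 15.0
```

>>> move_arm(rows="0 0 0 0 0 0.0008 0.014; 0 0 0 0 0 0 0.014; 0 0 0 0 0 0 0.014")

```text
t: 15.22
eef_pos: [0.5467, -0.1451, 0.0634]
ee_rot: [-3.142, 0.0, -2.802]
force: [-0.2, 0.9, -0.4]
width: 0.0194
gripper_force: 15.0
```

>>> move_arm(rows="0 0 0 0 0 0.0008 0.014; 0 0 0 0 0 0 0.014; 0 0 0 0 0 0 0.014")

```text
t: 15.6
eef_pos: [0.5469, -0.1451, 0.0629]
ee_rot: [-3.141, 0.0, -2.802]
force: [-0.7, 0.5, 4.2]
width: 0.0197
gripper_force: 15.0
```

>>> move_arm(rows="0 0 0 0 0 0.0006 0.014; 0 0 0 0 0 0 0.014; 0 0 0 0 0 0 0.014")

```text
t: 15.98
eef_pos: [0.5471, -0.1451, 0.0628]
ee_rot: [-3.141, 0.001, -2.801]
force: [-1.9, 1.8, 7.7]
width: 0.0197
gripper_force: 15.0
```

It bottomed out at the predicted height. Ease the load, open, and lift clear.

>>> move_arm(rows="0 0 0 0 0 -0.0008 0.014; 0 0 0 0 0 0 0.019; 0 0 0 0 0 0 0.022; 0 0 0 0 0 0 0.03; 0 0 0 0 0 0 0.042; 0 0 0 0 0 0 0.042; 0 0 0 0 0 0 0.042")

```text
t: 16.85
eef_pos: [0.5466, -0.145, 0.0627]
ee_rot: [3.142, -0.0, -2.802]
force: [-0.4, -0.3, 0.2]
width: 0.0416
gripper_force: 0.0
```

>>> move_arm(rows="0 0 0 0 0 -0.01 0.042; 0 0 0 0 0 -0.025 0.042; 0 0 0 0 0 -0.04 0.042; 0 0 0 0 0 -0.04 0.042; 0 0 0 -0.04 0 0 0.042; 0 0 0 -0.04 0 0 0.042; 0 0 0 0 0 0 0.042; 0 0 0 0 0 0 0.042")

```text
t: 17.85
eef_pos: [0.6217, -0.1184, 0.1779]
ee_rot: [3.141, -0.001, -2.802]
force: [0.2, -0.2, -0.6]
width: 0.0421
gripper_force: 0.0
```

Run:
```python
from h import *
s=arm.get_state(); print(s['t'],s['eef_pos'],s['force'])
im,d,K,k1,W=grab('wrist'); im2,d2,*c2=grab('scene')
P=cloud(d,K,k1,W); m=(d>0)&(P[...,2]>.056)&(P[...,2]<.12)&(np.hypot(P[...,0]-.547,P[...,1]+.145)<.03); q=P[m]; print(q.min(0),q.max(0))
P=cloud(d2,*c2); m=(d2>0)&(P[...,2]>.056)&(P[...,2]<.12)&(np.hypot(P[...,0]-.547,P[...,1]+.145)<.03); q=P[m]; print(q.min(0),q.max(0))
cv2.imwrite('pics/f.png',np.hstack([cv2.resize(im[0:200,200:400],(400,400)),cv2.resize(im2[180:300,220:340],(400,400))]))
```

```text
17.85 [ 0.62166282 -0.11837918  0.17785555] [ 0.16391952 -0.16989901 -0.64644153]
[ 0.53670305 -0.15416728  0.06756574] [ 0.55671992 -0.13435233  0.09019353]
[ 0.5358342  -0.15501507  0.05617845] [ 0.55848727 -0.13622781  0.08926388]
```

View pics/f.png

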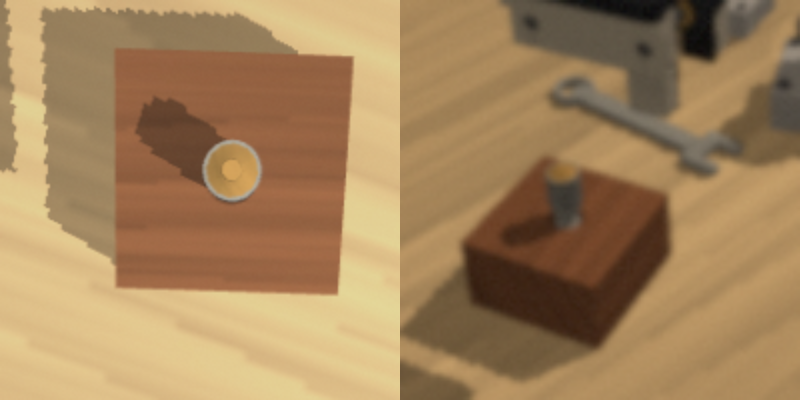

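The nozzle stands upright in the hole (left panel (232,170)). Its tip is at z about 0.089, against 0.088 expected when fully home, and nothing else has moved.

```bash
python3 -c "
from station import arm
print(arm.job_done())"
```

```text
the job is handed in; nothing more can be done
None
```

The nozzle is unplugged, the sleeve has snapped forward, and the nozzle stands upright and fully home in the stand; the collar push peaked at about 17 N (limit 25 N), a little past the release point, and I handed the job in at about 18 s.

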